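# Switch on the fume extractor under its guard

## Task

Switch on the fume extractor at the yellow-guarded switch box: with a fingertip lift the yellow guard all the way back until it stays open by itself, push the toggle beneath it fully over to the green dot, then tip the guard forward so that it drops shut over the toggle. Push gently with the fingers, force nothing and pick nothing up, and leave the red-guarded switch and everything else on the bench as it is.

Things in the scene. Friction and masses are not known exactly. Their poses are not given: they have to be found in the camera images.
- fume_box: the fume extractor's switch box, the one to operate: grey metal box 120 x 120 x 60 mm high, fixed, with a yellow hinged guard over a steel toggle. Origin at the centre of its underside, on the bench; z up; x from the front edge (robot side) to the guard's hinge, y to the left seen from the front. On top, green dot 46 mm left (+y) of the toggle (on), black dot 46 mm right (off).
- fume_guard (a joint): angle of the yellow guard, rad: 0 = shut, 1.9 = fully back at its stop. Light (80 g), nearly free hinge; it balances at about 1.37: beyond 1.5 it falls back and stays open, below 1.25 it falls shut. A hood open at the front: top plate 78 long, 66 wide, 4 mm thick, upper face 112 mm above the bench when shut; side walls 41 mm deep.
- fume_lip (a point): middle of the outer edge of the yellow guard's lip, 44 mm wide, which flares out and up at 45 degrees from its front edge; moves with the guard. Shut: 87 mm in front (-x of the box) of the hinge line, 30 mm above it, 125 mm above the bench. Fully open: 57 mm behind the hinge line, 168 mm above the bench.
- fume_hinge (a point): middle of the yellow guard's hinge line, which runs along the box's y, 44 mm behind (+x) the box's centre and 95 mm above the bench; fixed to the box. Two 8 mm wide posts carry it, 40 mm to either side.
- fume_toggle (a joint): angle of the toggle under the yellow guard, rad: 0 = fully right (towards the box's -y, black dot, off), 0.9 = fully left (+y, green dot, on), 0.45 = upright. Hard stops at both ends; stays where it is left (friction), about 1.5 N at the tip moves it.
- fume_tip (a point): centre of the 11 mm ball at the tip of that steel toggle; moves with it. Its shaft is 8 mm thick, 35 mm from pivot to ball centre; the pivot is on the box's x axis line 8 mm in front (-x) of the box's centre, 63 mm above the bench.
- lift_box: a second switch box of the same build, for the hoist, to be left alone: grey metal box 120 x 120 x 60 mm high, fixed, with a red hinged guard over a steel toggle. Origin at the centre of its underside, on the bench; z up; x from the front edge (robot side) to the guard's hinge, y to the left seen from the front. On top, green dot 46 mm left (+y) of the toggle (on), black dot 46 mm right (off).
- lift_guard (a joint): angle of the red guard, rad: 0 = shut, 1.9 = fully back at its stop. Light (80 g), nearly free hinge; it balances at about 1.37: beyond 1.5 it falls back and stays open, below 1.25 it falls shut. A hood open at the front: top plate 78 long, 66 wide, 4 mm thick, upper face 112 mm above the bench when shut; side walls 41 mm deep.
- lift_lip (a point): middle of the outer edge of the red guard's lip, 44 mm wide, which flares out and up at 45 degrees from its front edge; moves with the guard. Shut: 87 mm in front (-x of the box) of the hinge line, 30 mm above it, 125 mm above the bench. Fully open: 57 mm behind the hinge line, 168 mm above the bench.
- lift_hinge (a point): middle of the red guard's hinge line, which runs along the box's y, 44 mm behind (+x) the box's centre and 95 mm above the bench; fixed to the box. Two 8 mm wide posts carry it, 40 mm to either side.
- lift_toggle (a joint): angle of the toggle under the red guard, rad: 0 = fully right (towards the box's -y, black dot, off), 0.9 = fully left (+y, green dot, on), 0.45 = upright. Hard stops at both ends; stays where it is left (friction), about 1.5 N at the tip moves it.
- lift_tip (a point): centre of the 11 mm ball at the tip of that steel toggle; moves with it. Its shaft is 8 mm thick, 35 mm from pivot to ball centre; the pivot is on the box's x axis line 8 mm in front (-x) of the box's centre, 63 mm above the bench.
- clamp: red C-clamp with a steel screw, 160 x 95 mm, 22 mm high, lying flat; loose, origin on its underside; not part of the job
- square: try square lying flat: brass stock 130 mm long, steel blade 200 mm long, 16 mm high; loose, origin on its underside; not part of the job
- tape: black and orange tape measure, 65 x 36 mm, 62 mm high, standing; loose, origin on its underside; not part of the job
- pen: white and black marker pen lying flat, 135 mm long, 15 mm thick, along its x; loose, origin on its underside; not part of the job
- handle: turned wooden file handle standing on end, 30 mm across, 95 mm high; loose, origin on its underside; not part of the job
- bracket: L-shaped steel bracket, 70 x 50 mm foot, upright leaf 66 mm high; loose, origin on its underside; not part of the job
- screwdriver: screwdriver lying flat along its x; loose, origin on its underside; not part of the job

How it is judged:
By the outcome, as a careful person would: the job done as asked, in the order asked, and still so for the second after the job is handed in, with the robot touching nothing.
It also fails if it takes over 56 s, if anything falls off the work surface, if the arm or the gripper's body presses on something with over 40 N, if the wrist force passes 120 N, or if a joint passes its speed limit or range.

## Robot

A 6-joint arm with a two-finger parallel gripper is mounted at the origin on the work surface. World frame = base frame: x ahead of the robot, y to its left, z up, the work surface at z = 0. Lengths are in m, angles in rad, forces in N, time in s.
With the tool pointing down it reaches from about 0.275 to 1 m from the base axis. Payload 8.4 kg.
Tool frame: the origin (TCP) lies on the centre line of the jaws, within the pads' length; the fingertips stand 17 mm ahead of it and the grasp point (between the pads) lies 2 mm behind it (bot.tcp_to_tips is the z of the fingertips in the tool frame, in m); z points along the fingers, y is the line along which they close (so a half turn about z gives the same grasp; the last joint's range is limited). The gripper opens to 85 mm and grips with 20 to 120 N. Pads are 22 mm wide; open, the fingers measure 114 mm over their backs; the gripper's body (76 mm by 85 mm) begins 54 mm behind the grasp point. The pads swing forward as they close: fully open they stand 13 mm farther back than shut.
Start: joints at [-1.163, 0.353, 1.633, -0, 1.155, -0.002], TCP at [0.249, -0.573, 0.248] pointing down, gripper open.
Joint ranges: [-2.63, 2.63], [-0.92, 2.1], [0.06, 2.66], [-1.3, 4.44], [0, 2.69], [-3.02, 3.02]. Speed limits (rad/s): [2.22, 2.22, 2.79, 3.14, 3.14, 3.14].

## Interface

Orientations are given as a unit quaternion [x, y, z, w].
In Python, from workcell import bot, hand, kinematics, get_obs, vision, hand_in gives the robot as it stands. The module is installed in compiled form; this text tells all that it offers. Calls block until the motion is done:
- bot.reach(position, orientation): joint-space move of the TCP to a pose.
- bot.servo_line(position, ori=None, velocity=0.15): straight line of the TCP; ori=None keeps the orientation; velocity is the mean speed in m/s.
- bot.goto_joints(angles): joint-space move.
- hand.move_gripper(opening, strength=None): finger opening in m; strength is the grip in N (None keeps the last); returns when the fingers have stopped.
- bot.dwell(seconds).
- kinematics.solve_ik(position, orientation): joint angles nearest the present ones, or None.
- get_obs(): the state.
- vision.read_camera(name): name is "scene" or "side" or "wrist"; returns a dict with "frame" (480x640x3 uint8, red, green, blue), "intrinsics" (3x3 intrinsics, pixels), "view" (4x4, takes a point from world to camera coordinates). Camera axes: x right, y down, z forward; pixel columns grow to the right and rows downward; lengths in m; the calibration is good to about 2 mm. A picture is of the moment at which its call begins. There is no depth.
A pose or a line that the arm cannot do raises bot.IKError and nothing moves.
- hand_in(): hands the job in; it is judged then, once.
The state is a dict: "time_s": time; "joint_pos": joint angles; "joint_vel": joint speeds; "joint_efforts": joint torques, N m; "position": TCP position; "orientation": TCP orientation; "wrist_force": force on the tool from outside, world axes, zero at the start; "ft_torque": the same for the moment, N m; "gripper_width": finger opening in m; "grip_force": force on a finger pad.
Only numpy, scipy, OpenCV 4.12 (cv2) and the standard library are available. Lean on these libraries where they do the work, as an engineer would, in place of code of your own. Each camera call takes 0.05 s, during which the arm holds its last target. There are 200 camera calls.

## Working session

There is one attempt and no reset: what is moved stays moved. The work goes in short steps, each a Python script; the robot and the scene stay as the last script left them, time stands still between calls to the robot, and variables do not carry over. Pictures are saved under pics/ and viewed, at most 10 in all, crops included, and the job is handed in when it is done.

```bash
mkdir -p pics; ls; python3 - <<'E'
from workcell import *
import cv2,numpy as np,pickle
for n in ["scene","side"]:
    c=vision.read_camera(n); pickle.dump(c,open(f"{n}.pkl","wb"))
    cv2.imwrite(f"pics/{n}0.png",c["frame"][:,:,::-1])
    print(n,np.round(c["intrinsics"],1).tolist(),np.round(c["view"],3).tolist())
print(get_obs()["time_s"],get_obs()["orientation"],bot.tcp_to_tips)
E
```

```text
pics
scene [[518.9, 0.0, 318.9], [0.0, 518.9, 241.5], [0.0, 0.0, 1.0]] [[-0.577, 0.816, -0.001, 0.276], [0.558, 0.394, -0.73, -0.243], [-0.596, -0.422, -0.683, 1.609], [0.0, 0.0, 0.0, 1.0]]
side [[523.2, 0.0, 326.8], [0.0, 523.2, 233.7], [0.0, 0.0, 1.0]] [[-0.999, -0.032, 0.014, 0.5], [-0.033, 0.746, -0.665, 0.074], [0.011, -0.665, -0.747, 1.405], [0.0, 0.0, 0.0, 1.0]]
0.1 [ 9.79081266e-01  2.03468736e-01 -1.05544023e-04 -5.81023868e-04] 0.017
```

View pics/scene0.png

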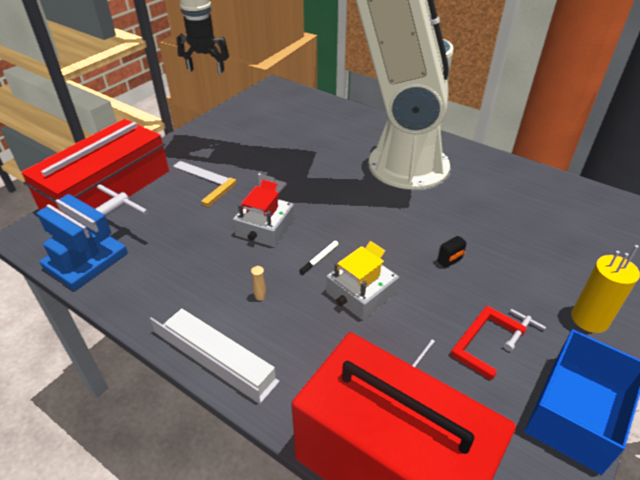

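View pics/side0.png

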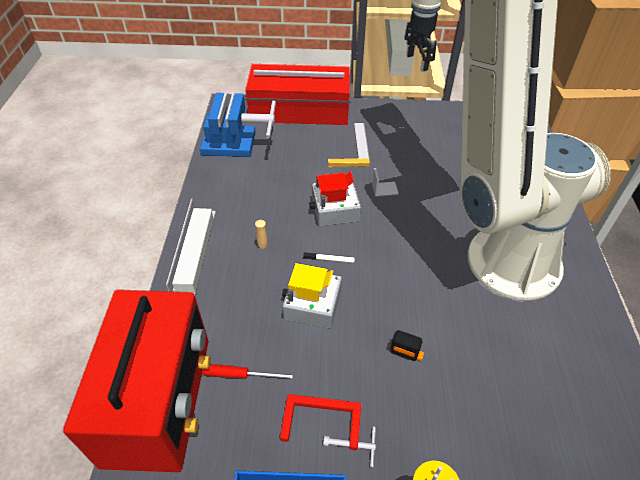

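The yellow box is at about (362,282) in scene and (312,294) in side. Its lip faces the robot and its hinge faces away. The red box is at (263,215) and (335,198). I'll enlarge both views of the yellow box.

```bash
cat > h.py <<'E'
import numpy as np,cv2,pickle
def ray(c,u,v):
    V=np.array(c["view"]);R=V[:3,:3];o=-R.T@V[:3,3]
    return o,R.T@np.linalg.inv(c["intrinsics"])@np.array([u,v,1.])
def plane(c,u,v,z):
    o,d=ray(c,u,v);return o+d*(z-o[2])/d[2]
def proj(c,p):
    V=np.array(c["view"]);q=c["intrinsics"]@(V[:3,:3]@np.asarray(p)+V[:3,3]);return q[:2]/q[2]
def tri(c1,p1,c2,p2):
    A=[];b=[]
    for c,p in((c1,p1),(c2,p2)):
        o,d=ray(c,*p);d=d/np.linalg.norm(d);M=np.eye(3)-np.outer(d,d);A.append(M);b.append(M@o)
    return np.linalg.lstsq(np.vstack(A),np.hstack(b),rcond=None)[0]
E
python3 - <<'E'
from h import *
S,D=[pickle.load(open(n+".pkl","rb")) for n in("scene","side")]
a=cv2.resize(S["frame"][230:330,315:415],(400,400),interpolation=cv2.INTER_CUBIC)
b=cv2.resize(D["frame"][245:345,265:365],(400,400),interpolation=cv2.INTER_CUBIC)
cv2.imwrite("pics/crop.png",np.hstack([a,b])[:,:,::-1])
for c in(S,D):
    hsv=cv2.cvtColor(c["frame"],cv2.COLOR_RGB2HSV)
    m=cv2.inRange(hsv,(22,150,80),(35,255,255)); m[:230]=0;m[330:]=0;m[:,:265]=0;m[:,420:]=0
    g=cv2.inRange(hsv,(45,100,60),(85,255,255)); g[:230]=0;g[345:]=0;g[:,:265]=0;g[:,420:]=0
    print(cv2.boundingRect(m),np.argwhere(g).mean(0)[::-1],g.sum()/255, plane(c,*np.argwhere(g).mean(0)[::-1],.06))
E
```

```text
(338, 241, 47, 43) [380.         283.71428571] 7.0 [0.53568896 0.20857587 0.06      ]
(288, 263, 45, 38) [311.15384615 306.23076923] 13.0 [0.53169109 0.20668443 0.06      ]
```

View pics/crop.png

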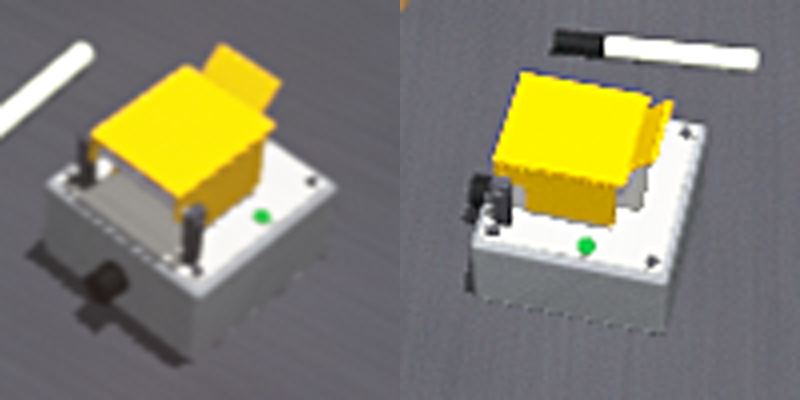

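The crops show the top corners of the box, the green dot, the two posts at the back and the lip on the robot side. I'll compute the pose from the corners, then look from above with the wrist camera.

```bash
python3 - <<'E'
from h import *
from workcell import *
S,D=[pickle.load(open(n+".pkl","rb")) for n in("scene","side")]
sc=lambda x,y:(315+(x+.5)/4-.5,230+(y+.5)/4-.5)
sd=lambda x,y:(265+(x-400+.5)/4-.5,245+(y+.5)/4-.5)
P={}
for n,p in dict(backR=(47,185),frontL=(335,187),backL=(198,297)).items(): P['s'+n]=plane(S,*sc(*p),.06)
for n,p in dict(backL=(475,250),frontL=(668,275),frontR=(705,125)).items(): P['d'+n]=plane(D,*sd(*p),.06)
for k in P: print(k,P[k].round(3))
print("tri frontL",tri(S,sc(335,187),D,sd(668,275)).round(3),"backL",tri(S,sc(198,297),D,sd(475,250)).round(3),"dot",tri(S,(380,283.7),D,(311.15,306.23)).round(3))
# lip outer corner (left end) tri
print("lipL",tri(S,sc(281,83),D,sd(655,165)).round(3), tri(S,sc(222,45),D,sd(671,103)).round(3))
c=vision.read_camera("wrist");V=c["view"];o=get_obs()
from scipy.spatial.transform import Rotation as R
Rt=R.from_quat(o["orientation"]).as_matrix();print("cam in tool",(Rt.T@(-V[:3,:3].T@V[:3,3]-o["position"])).round(3),(V[:3,:3]@Rt).round(2).tolist(),c["intrinsics"][0,0])
E
```

```text
sbackR [0.585 0.097 0.06 ]
sfrontL [0.492 0.231 0.06 ]
sbackL [0.606 0.21  0.06 ]
dbackL [0.597 0.212 0.06 ]
dfrontL [0.483 0.224 0.06 ]
dfrontR [0.463 0.115 0.06 ]
tri frontL [0.484 0.225 0.054] backL [0.598 0.206 0.049] dot [0.532 0.206 0.057]
lipL [0.493 0.19  0.12 ] [0.485 0.147 0.121]
cam in tool [ 0.07   0.001 -0.125] [[0.0, 1.0, -0.0], [-0.96, 0.0, -0.28], [-0.28, 0.0, 0.96]] 376.5797093760563
```

```bash
cat >> h.py <<'E'
from scipy.spatial.transform import Rotation as Rn
def quat(yaw,pitch):  # pitch: tool tilt from straight down towards box +x; tool y = -box y
    return (Rn.from_euler('z',yaw)*Rn.from_euler('y',-pitch)*Rn.from_euler('x',np.pi)).as_quat()
E
python3 - <<'E'
from h import *
from workcell import *
q=quat(-.16,0); print(Rn.from_quat(quat(0,.785)).as_matrix().round(2))
hand.move_gripper(0.0)
for i,(p) in enumerate([(.44,.17,.26),(.40,.13,.24)]):
    bot.reach(p,q); c=vision.read_camera("wrist"); pickle.dump(c,open(f"w{i}.pkl","wb"))
    cv2.imwrite(f"pics/w{i}.png",c["frame"][:,:,::-1])
o=get_obs();print(o["time_s"],o["joint_pos"],o["gripper_width"],o["wrist_force"])
E
```

```text
[[ 0.71 -0.    0.71]
 [ 0.   -1.   -0.  ]
 [ 0.71  0.   -0.71]]
4.075 [3.09690136e-01 3.56077766e-02 2.05360195e+00 6.46360815e-05
 1.05133352e+00 2.04155574e+00] 0.00019142841080263987 [-0.22649119  0.12737372  0.78955948]
```

View pics/w0.png

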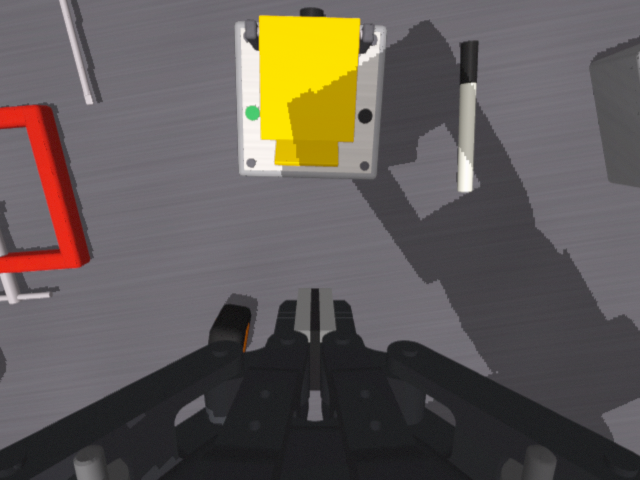

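View pics/w1.png

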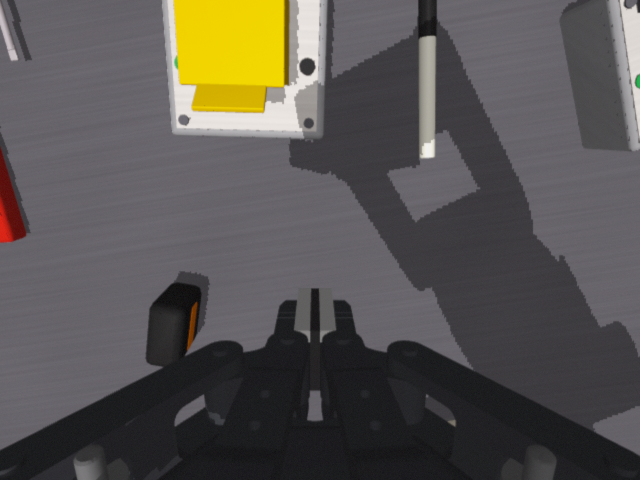

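w0 shows the dots at (252,113) and (365,116), the lip's outer edge from (275,164) to (338,166), and the front screws at (251,163) and (364,166). w1 shows the black dot at (307,66) and the lip edge from (193,108) to (264,111). Now I'll work out the pose from these.

```bash
python3 - <<'E'
from h import *
w0,w1=[pickle.load(open(f"w{i}.pkl","rb")) for i in(0,1)]
hsv=cv2.cvtColor(w0["frame"],cv2.COLOR_RGB2HSV)
def cen(m,x,y,r=12):
    s=np.zeros_like(m);s[y-r:y+r,x-r:x+r]=m[y-r:y+r,x-r:x+r];return np.argwhere(s).mean(0)[::-1]
dk=cv2.inRange(hsv,(0,0,0),(180,255,70));gm=cv2.inRange(hsv,(45,100,60),(85,255,255))
g=cen(gm,252,113);b=cen(dk,365,116);b1=cen(cv2.inRange(cv2.cvtColor(w1["frame"],cv2.COLOR_RGB2HSV),(0,0,0),(180,255,70)),307,66)
G,B=plane(w0,*g,.06),plane(w0,*b,.06)
print(g,b,b1,"G",G.round(4),"B",B.round(4),"sep",np.linalg.norm(G-B).round(4),"black tri",tri(w0,b,w1,b1).round(4))
v=G-B;yaw=np.arctan2(-v[0],v[1]);R=Rn.from_euler('z',yaw).as_matrix()
c=(G+B)/2-R@[-.008,0,.06];print("yaw",yaw,"centre",c.round(4))
L,Rr=tri(w0,(275,164.5),w1,(193,109)),tri(w0,(338,166),w1,(264,111))
print("lip",L.round(4),Rr.round(4),"in box",(R.T@((L+Rr)/2-c)).round(4),"yaw lip",np.arctan2(-(L-Rr)[0],(L-Rr)[1]))
S,D=[pickle.load(open(n+".pkl","rb")) for n in("scene","side")]
for n,p in dict(FR=(376,177),FL=(240,174)).items(): print(n,(R.T@(plane(w0,*p,.06)-c)).round(4))
for C in(S,D): print(proj(C,c+R@[-.008,.046,.06]),proj(C,c+R@[-.043,0,.125]))
np.savez("pose.npz",c=c,yaw=yaw)
E
```

```text
[252.15584416 112.55194805] [364.84137931 115.76551724] [306.95321637  66.21052632] G [0.5325 0.2054 0.06  ] B [0.5154 0.1146 0.06  ] sep 0.0925 black tri [0.5153 0.1148 0.0615]
yaw -0.18702367438396061 centre [0.5318 0.1585 0.    ]
lip [0.4929 0.1871 0.1254] [0.485  0.1451 0.1255] in box [-0.0435 -0.0005  0.1255] yaw lip -0.18558401934677457
FR [-0.0576 -0.059   0.06  ]
FL [-0.0582  0.0576  0.06  ]
[379.42090444 282.21202992] [376.47952247 243.5948127 ]
[310.83971603 305.69356606] [330.0730198  276.43594962]
```

Everything agrees: dot spacing is 92.5 mm against 92 given, lip height is 125.5 against 125, and yaw is -0.186 from both dots and lip. Next is lifting the guard.

```bash
cat >> h.py <<'E'
import os
if os.path.exists("pose.npz"):
    _p=np.load("pose.npz");C=_p["c"];C[2]=0;YAW=float(_p["yaw"]);RB=Rn.from_euler('z',YAW).as_matrix()
def tcp_for(p,pitch,off):  # TCP so that tool-frame point off sits at box-frame p
    q=quat(YAW,pitch);return C+RB@np.asarray(p)-Rn.from_quat(q).as_matrix()@np.asarray(off),q
E
cat > lift.py <<'E'
from h import *
from workcell import *
off=(.011,0,.017);PT=.785
def go(x,z,v,f=bot.servo_line):
    p,q=tcp_for((x,0,z),PT,off)
    return bot.reach(p,q) if v is None else bot.servo_line(p,q,velocity=v)
go(-.078-.05,.146+.05,None)
go(-.078,.146,.15)
f0=np.array(get_obs()["wrist_force"]);print("t",get_obs()["time_s"])
def F(): return RB.T@(np.array(get_obs()["wrist_force"])-f0)
go(-.037,.104,.08);print("in",F().round(1))
hx,hz=.044,.095
for ph in np.arange(0,1.80,.175):
    lx,lz=-.074,.010
    x=lx*np.cos(ph)+lz*np.sin(ph);z=-lx*np.sin(ph)+lz*np.cos(ph)
    go(hx+x,hz+z,.06);f=F();print(round(ph,2),f.round(1))
    if np.linalg.norm(f)>15: print("STOP");break
print(get_obs()["time_s"])
for n in("scene","side"):
    c=vision.read_camera(n);cv2.imwrite(f"pics/{n}1.png",c["frame"][:,:,::-1]); pickle.dump(c,open(n+"1.pkl","wb"))
a=cv2.imread("pics/scene1.png")[180:330,290:440];b=cv2.imread("pics/side1.png")[200:350,240:390]
cv2.imwrite("pics/c1.png",cv2.resize(np.hstack([a,b]),(800,400),interpolation=cv2.INTER_CUBIC))
E
python3 lift.py
```

```text
Traceback (most recent call last):
  File "lift.py", line 8, in <module>
    go(-.078,.146,.15)
    ~~^^^^^^^^^^^^^^^^
  File "lift.py", line 6, in go
    return bot.reach(p,q) if v is None else bot.servo_line(p,q,velocity=v)
                                            ~~~~~~~~~~~~~~^^^^^^^^^^^^^^^^
workcell.IKError: the arm cannot follow that straight line within its joint ranges
```

```bash
python3 - <<'E'
from h import *
from workcell import *
o=get_obs();print(o["time_s"],o["joint_pos"].round(3))
off=(.011,0,.017)
pts=[(-.128,.196),(-.1,.168),(-.078,.146),(-.037,.104)]
for ph in(0,.4,.8,1.2,1.75):
    pts.append((.044-.074*np.cos(ph)+.01*np.sin(ph),.095+.074*np.sin(ph)+.01*np.cos(ph)))
for PT in(.3,.4,.5,.6,.7,.785):
    r=[]
    for x,z in pts:
        p,q=tcp_for((x,0,z),PT,off);s=kinematics.solve_ik(p,q);r.append(None if s is None else np.round(s,2).tolist())
    print(PT,[x is not None for x in r],r[3])
E
```

```text
7.8583 [ 0.954  0.053  2.446 -1.285  0.734 -2.521]
0.3 [True, True, True, True, True, True, True, True, True] [0.45, 0.27, 2.16, -0.38, 0.49, 2.52]
0.4 [True, True, True, True, True, True, True, True, True] [0.49, 0.26, 2.22, -0.65, 0.42, 2.82]
0.5 [True, False, False, False, False, True, True, True, True] None
0.6 [True, True, True, False, False, True, False, False, False] None
0.7 [True, True, False, False, False, False, False, False, False] None
0.785 [True, False, False, True, True, False, False, False, False] [0.7, 0.38, 2.41, 4.41, 0.61, -2.06]
```

```bash
python3 - <<'E'
from h import *
from workcell import *
off=np.array((.011,0,.017))
pts=[(-.1,.168),(-.037,.104)]
for ph in(0,.4,.8,1.2,1.75):
    pts.append((.044-.074*np.cos(ph)+.01*np.sin(ph),.095+.074*np.sin(ph)+.01*np.cos(ph)))
for H in(-.186,0,.2,.4,.6):
  for PT in(.4,.6,.785,.9):
    r=[]
    for x,z in pts:
        q=quat(H,PT);p=C+RB@np.array([x,0,z])-Rn.from_quat(q).as_matrix()@off
        s=kinematics.solve_ik(p,q);r.append(None if s is None else np.round(s,2).tolist())
    print(H,PT,''.join('01'[x is not None] for x in r),r[1],r[-1])
E
```

```text
-0.186 0.4 1111111 [0.49, 0.26, 2.22, -0.65, 0.42, 2.82] [0.36, 0.27, 2.01, -0.39, 0.55, 2.42]
-0.186 0.6 1001000 None None
-0.186 0.785 0110000 [0.7, 0.38, 2.41, 4.41, 0.61, -2.06] None
-0.186 0.9 0111111 [0.76, 0.46, 2.44, 4.27, 0.78, -1.85] [0.54, 0.34, 2.29, 4.34, 0.59, -2.19]
0 0.4 1111111 [0.44, 0.24, 2.25, -0.54, 0.32, 2.49] [0.31, 0.25, 2.03, -0.25, 0.49, 2.08]
0 0.6 0000011 None [0.35, 0.23, 2.17, -0.86, 0.26, 2.71]
0 0.785 0111111 [0.59, 0.36, 2.47, 4.0, 0.54, -1.91] [0.39, 0.26, 2.28, 4.23, 0.31, -2.35]
0 0.9 1111111 [0.64, 0.45, 2.52, 3.88, 0.77, -1.72] [0.42, 0.31, 2.34, 3.9, 0.49, -1.99]
0.2 0.4 1111111 [0.36, 0.23, 2.27, -0.26, 0.25, 1.97] [0.25, 0.24, 2.04, -0.04, 0.46, 1.65]
0.2 0.6 1110111 [0.39, 0.25, 2.4, 3.97, 0.15, -2.23] [0.26, 0.22, 2.18, -0.23, 0.14, 1.84]
0.2 0.785 1111111 [0.43, 0.34, 2.51, 3.48, 0.51, -1.7] [0.26, 0.25, 2.3, 3.36, 0.2, -1.75]
0.2 0.9 1111111 [0.45, 0.45, 2.57, 3.42, 0.78, -1.62] [0.27, 0.3, 2.37, 3.27, 0.43, -1.64]
0.4 0.4 1111111 [0.29, 0.23, 2.27, 0.18, 0.25, 1.3] [0.19, 0.25, 2.04, 0.18, 0.47, 1.21]
0.4 0.6 1111111 [0.27, 0.25, 2.4, 2.53, 0.13, -1.08] [0.16, 0.23, 2.18, 0.73, 0.2, 0.65]
0.4 0.785 1111111 [0.25, 0.34, 2.51, 2.91, 0.5, -1.48] [0.13, 0.26, 2.29, 2.3, 0.26, -0.94]
0.4 0.9 1111111 [0.23, 0.45, 2.57, 2.95, 0.78, -1.54] [0.11, 0.3, 2.36, 2.6, 0.46, -1.27]
0.6 0.4 1111111 [0.22, 0.24, 2.26, 0.5, 0.31, 0.73] [0.13, 0.26, 2.02, 0.35, 0.53, 0.83]
0.6 0.6 1111111 [0.15, 0.26, 2.38, 1.78, 0.25, -0.59] [0.07, 0.25, 2.15, 0.95, 0.36, 0.2]
0.6 0.785 1111111 [0.08, 0.35, 2.48, 2.38, 0.54, -1.27] [0.01, 0.28, 2.25, 1.77, 0.41, -0.66]
0.6 0.9 1111111 [0.03, 0.45, 2.53, 2.49, 0.77, -1.45] [-0.03, 0.33, 2.31, 2.08, 0.55, -1.0]
```

Pitch 0.9 with heading 0, 11° off the box axis, is reachable on the flipped-wrist branch. I'll change branch with the wrist held straight (j5≈0), so the tool doesn't swing, and then lift.

```bash
cat >> h.py <<'E'
def tcp_h(p,H,pitch,off):
    q=quat(H,pitch);return C+RB@np.asarray(p)-Rn.from_quat(q).as_matrix()@np.asarray(off),q
E
cat > lift.py <<'E'
from h import *
from workcell import *
off=(.011,0,.017)
def go(x,z,v):
    p,q=tcp_h((x,0,z),0.,.9,off); bot.servo_line(p,q,velocity=v)
p,q=tcp_h((-.10,0,.168),0.,.9,off)
t=np.array(kinematics.solve_ik(p,q));print(t.round(2))
j=get_obs()["joint_pos"].copy();j[4]=.03;j[1]-=.1;bot.goto_joints(j);print(get_obs()["position"])
m=t.copy();m[4]=.03;m[1]-=.1;bot.goto_joints(m);print(get_obs()["position"])
bot.goto_joints(t);print(get_obs()["position"],p)
f0=np.array(get_obs()["wrist_force"]);print("t",get_obs()["time_s"])
def F(): return RB.T@(np.array(get_obs()["wrist_force"])-f0)
go(-.037,.104,.08);print("in",F().round(1))
hx,hz=.044,.095
for ph in np.arange(0,1.80,.175):
    lx,lz=-.074,.010
    x=lx*np.cos(ph)+lz*np.sin(ph);z=-lx*np.sin(ph)+lz*np.cos(ph)
    go(hx+x,hz+z,.06);f=F();print(round(ph,2),f.round(1))
    if np.linalg.norm(f)>15: print("STOP");break
print(get_obs()["time_s"])
for n in("scene","side"):
    c=vision.read_camera(n);cv2.imwrite(f"pics/{n}1.png",c["frame"][:,:,::-1]); pickle.dump(c,open(n+"1.pkl","wb"))
a=cv2.imread("pics/scene1.png")[180:330,290:440];b=cv2.imread("pics/side1.png")[200:350,240:390]
cv2.imwrite("pics/c1.png",cv2.resize(np.hstack([a,b]),(800,400),interpolation=cv2.INTER_CUBIC))
E
python3 lift.py
```

```text
[ 0.84  0.19  2.57  4.3   0.69 -2.03]
[0.28605337 0.38845744 0.21597601]
[0.26337828 0.27992531 0.10984152]
[0.41294712 0.17747263 0.16942706] [0.41340376 0.17712009 0.16995077]
t 14.1417
in [-0.1 -0.9  0.6]
0.0 [-1.  -0.2  0.3]
0.18 [-1.4  0.2 -0.2]
0.35 [ 0.  -0.4  0.8]
0.52 [-0.8 -0.1 -0.1]
0.7 [-1.6 -0.6  0.8]
0.88 [-0.5 -1.5  0.7]
1.05 [0.  0.4 0.3]
1.22 [-0.7 -0.1 -0.3]
1.4 [-0.1 -0.4  1. ]
1.58 [-0.4 -0.4  0.9]
1.75 [ 0.3 -1.8 -0.1]
19.35
```

View pics/c1.png

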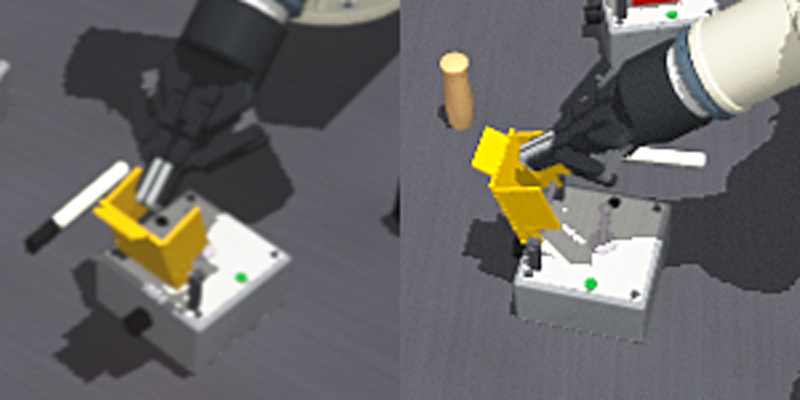

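The guard is up and past vertical: it stands open in both crops, with forces near zero. The toggle at about (603,235) leans to the black dot. Next I push the toggle in small steps with force checks.

```bash
cat > tog.py <<'E'
from h import *
from workcell import *
off=(0,0,.017)
def go(x,y,z,v):
    p,q=tcp_h((x,y,z),0.,.9,off); bot.servo_line(p,q,velocity=v)
def F(n=5):
    a=[]
    for _ in range(n): bot.dwell(.02);a.append(get_obs()["wrist_force"])
    return RB.T@np.mean(a,0)
o=get_obs();R=Rn.from_quat(o["orientation"]).as_matrix()
bot.servo_line(o["position"]-R[:,2]*.06,velocity=.15)
go(-.03,-.045,.16,.2); go(0,-.045,.088,.15)
f0=F(8);print("t",get_obs()["time_s"])
go(0,-.022,.088,.06);print(-.022,(F()-f0).round(1))
y=-.022
while y<.006:
    y+=.003 if y<-.01 else .0015
    go(0,y,.088,.06);f=F()-f0;print(round(y,4),f.round(1))
    if f[1]<-4.5: break
print(get_obs()["time_s"])
for n in("scene","side"):
    c=vision.read_camera(n);cv2.imwrite(f"pics/{n}2.png",c["frame"][:,:,::-1])
a=cv2.imread("pics/scene2.png")[180:330,290:440];b=cv2.imread("pics/side2.png")[200:350,240:390]
cv2.imwrite("pics/c2.png",cv2.resize(np.hstack([a,b]),(800,400),interpolation=cv2.INTER_CUBIC))
E
python3 tog.py
```

```text
t 21.2833
-0.022 [-0.  -0.   0.2]
-0.019 [-1.2 -1.3  1.2]
-0.016 [-1.1 -0.8  1.1]
-0.013 [-0.6 -0.3  0.8]
-0.01 [-0.6 -0.2  0.6]
-0.007 [-0.4  0.  -0.5]
-0.0055 [-0.1 -0.6 -0.1]
-0.004 [ 0.1 -0.8 -0.3]
-0.0025 [-0.1 -1.1 -0.3]
-0.001 [-0.7 -1.2 -0.3]
0.0005 [ 0.1 -4.   0. ]
0.002 [ 1.2 -9.7  0.5]
25.5667
```

View pics/c2.png

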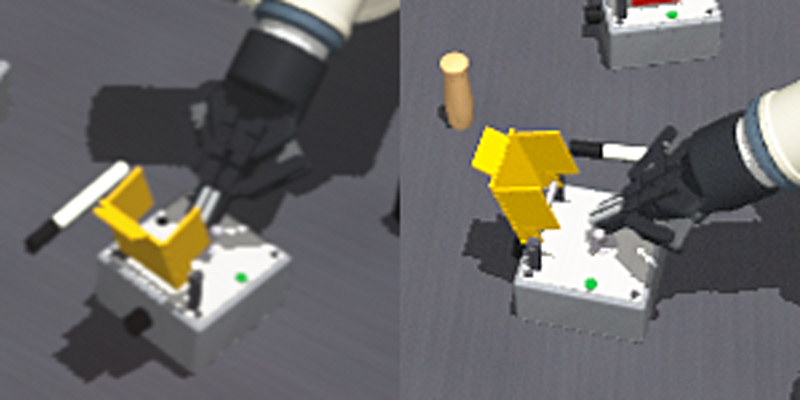

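The toggle moved easily at about 1 N. The force then rose steeply to 4 and 9.7 N at its end stop, so it is fully over to the green side. I'll back off, switch the wrist branch high up, and hover behind the open guard.

```bash
cat > rep.py <<'E'
from h import *
from workcell import *
off=(0,0,.017)
def go(x,y,z,v):
    p,q=tcp_h((x,y,z),0.,.9,off); bot.servo_line(p,q,velocity=v)
go(0,-.03,.088,.1)
go(-.06,-.03,.16,.2)
for z in(.34,.30,.26):
    try: go(-.10,-.03,z,.25);print("z",z);break
    except bot.IKError: pass
p,q=tcp_h((.130,0,.27),0.,0,off)
t=kinematics.solve_ik(p,q);o=get_obs();print(o["time_s"],o["joint_pos"].round(2),None if t is None else np.round(t,2))
c=vision.read_camera("wrist");cv2.imwrite("pics/w2.png",c["frame"][:,:,::-1])
E
python3 rep.py
```

```text
26.75 [ 0.61  0.19  2.56  4.04  0.61 -1.96] [ 0.2   0.4   1.48 -0.    1.26  1.77]
```

View pics/w2.png

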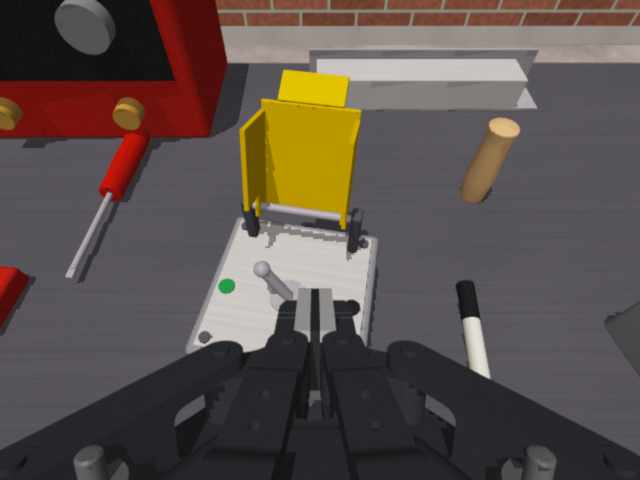

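The picture confirms the toggle ball at (262,268) lying towards the green dot at (227,286), and the guard fully back. I'll raise with joint 2 and change branch there. Then I lower behind the lip and tip the guard forward.

```bash
cat > close.py <<'E'
from h import *
from workcell import *
off=(-.011,0,.017)   # front (robot-side) face of the tip
p,q=tcp_h((.119,0,.27),0.,0,off)
t=np.array(kinematics.solve_ik(p,q))
j=get_obs()["joint_pos"].copy();j[1]-=.5;bot.goto_joints(j);print(get_obs()["position"].round(3))
j[4]=.03;bot.goto_joints(j);print(get_obs()["position"].round(3))
m=t.copy();m[1]-=.25;m[4]=.03;bot.goto_joints(m);print(get_obs()["position"].round(3))
m[4]=t[4];bot.goto_joints(m);print(get_obs()["position"].round(3))
bot.goto_joints(t);o=get_obs();print(o["time_s"],o["position"].round(3),p.round(3))
def go(x,z,v):
    p,q=tcp_h((x,0,z),0.,0,off); bot.servo_line(p,q,velocity=v)
go(.122,.148,.2)
f0=np.array(get_obs()["wrist_force"])
for x,z in((.10,.150),(.08,.154),(.06,.158),(.045,.162),(.033,.165),(.025,.168)):
    go(x,z,.06);print(x,(RB.T@(get_obs()["wrist_force"]-f0)).round(1))
bot.dwell(.4)
go(.06,.22,.2);go(.06,.3,.25)
print(get_obs()["time_s"])
for n in("scene","side"):
    c=vision.read_camera(n);cv2.imwrite(f"pics/{n}3.png",c["frame"][:,:,::-1])
a=cv2.imread("pics/scene3.png")[180:330,290:440];b=cv2.imread("pics/side3.png")[200:350,240:390]
cv2.imwrite("pics/c3.png",cv2.resize(np.hstack([a,b]),(800,400),interpolation=cv2.INTER_CUBIC))
E
python3 close.py
```

```text
[0.458 0.143 0.402]
[0.36  0.243 0.281]
[0.88  0.182 0.741]
[0.641 0.133 0.454]
33.9667 [0.661 0.137 0.288] [0.66  0.136 0.287]
0.1 [ 0.3 -1.1  0.8]
0.08 [ 1.4 -1.  -0.7]
0.06 [ 0.8 -0.2 -0.4]
0.045 [-0.7 -0.1 -0.8]
0.033 [ 1.  -1.   0.4]
0.025 [ 0.8 -0.1  0.2]
38.6167
```

View pics/c3.png

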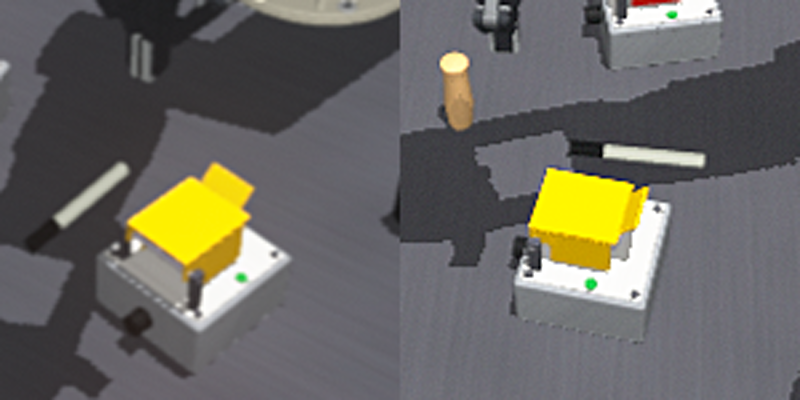

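Both crops show the guard shut over the toggle, and the arm is clear.

```bash
python3 -c "
from workcell import *
print(hand_in())"
```

```text
the job is handed in; nothing more can be done
None
```

The fume extractor is on: the yellow guard was lifted until it stayed open, the toggle pushed to its stop at the green dot and the guard dropped shut over it, and the job was handed in at about 39 s with nothing else touched by the arm.

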